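Dispense a counterweight with the pedal-lift lock box

ROBOT

A 6-joint arm with a two-finger parallel gripper is mounted at the origin on the work surface. World frame = base frame: x ahead of the robot, y to its left, z up, the work surface at z = 0. Lengths are in mm, angles in rad, forces in N, time in s.
With the tool pointing down it reaches from about 300 to 825 mm from the base axis. Payload 5.4 kg.
Tool frame: the origin (TCP) lies at the very end of the fingers, on their centre line; the grasp point (between the pads) lies 19 mm behind it; z points along the fingers, y is the line along which they close (so a half turn about z gives the same grasp; the last joint's range is limited). The gripper opens to 92 mm and grips with 3 to 60 N. Pads are 20 mm wide; open, the fingers measure 128 mm over their backs; the gripper's body (75 mm by 189 mm) begins 69 mm behind the grasp point.
Start: joints at [-1.47, 0.158, 1.597, -0, 1.386, -0.21], TCP at [175.823, -547.442, 214.601] pointing down, gripper open.
Joint ranges: [-2.91, 2.91], [-0.94, 2.29], [0.18, 2.7], [-1.29, 4.43], [0.17, 2.64], [-3, 3]. Speed limits (rad/s): [2.57, 2.57, 3.14, 3.14, 3.14, 3.14].

INTERFACE

Orientations are given as a 3x3 rotation matrix whose columns are the frame's x, y, z axes.
In Python, from rig import telemetry, snapshot, r gives the robot as it stands.
- The arm moves only by the tool servo_tool, never from a script. Its argument "steps" is a list of rows, each a list of 5 numbers: the shift along the tool's x, y, z in units of 0.025 m (1.0 is 0.025 m), then the turn about the tool's z in units of 45 degrees (1.0 is 45 degrees), then the closure, from 0 (fully open) to 1 (shut). In form: [[dx, dy, dz, twist, fingers], ...]. A call has 1 to 8 rows; each row shifts and turns the commanded pose from where the row before left it, along the tool's axes as they then stand; what a row does not reach is not made up. A row lasts 1/8 s, in which the tool goes at most 62.5 mm and 10.7 degrees, less where a joint would pass 70% of its speed; a pose out of reach is approached as far as the arm can. A call with a number of a shift or a turn outside -1 to 1 is refused whole. A call with a gripper value outside its range is refused whole. The fingers move at their own pace and stop on an object; "grip_force" is the grip in N (left out, the last holds). Time passes only in rows, so rows that do not move let the fingers close. It gives the time, the measured TCP pose, the force, the opening and the grip force at its end, in the units of the state.
- telemetry.get_obs(): the state, without advancing time (a new reading comes with each control period).
- snapshot(name): name is "scene" or "top"; returns a dict with "pixels" (384x512x3 uint8, red, green, blue), "depth" (384x512 float32, mm along the optical axis (not along the pixel's ray), 0 where there is no reading), "fx", "fy", "cx", "cy" (pixels), "R" (3x3) and "t" (3): a world point X has camera coordinates R X + t. Camera axes: x right, y down, z forward; pixel columns grow to the right and rows downward; lengths in mm; the calibration is good to about 2 mm. A picture is of the moment at which its call begins.
- r.job_done(): hands the job in; it is judged then, once.
The state is a dict: "time_s": time; "joint_positions": joint angles; "qd": joint speeds; "joint_torque": joint torques, N m; "ee_pos": TCP position; "tcp_rot": TCP orientation; "contact_force": force on the tool from outside, world axes, zero at the start; "torque": the same for the moment, N m; "width": finger opening in mm; "grip_force": force on a finger pad.
Only numpy, scipy, OpenCV 4.12 (cv2) and the standard library are available. Lean on these libraries where they do the work, as an engineer would, in place of code of your own. Each camera call takes 0.05 s, during which the arm holds its last target. There are 200 camera calls.

TASK

Dispense the chrome counterweight from the brass lock box: push its pedal down firmly onto its stop, with about 15 N and never more than 25 N, so that the glass lid stands fully up, and keep it there for a good second while the weight rolls out into the tray. Then keep your fingertip on the pedal and ease it back up over two seconds or more, so that the lid closes fully without snapping shut, and take your hand away. Work the lid with the pedal only: do not touch the lid or the weight, and leave everything else where it is.

Things in the scene. Friction and masses are not known exactly. Their poses are not given: they have to be found in the camera images.
- dispenser: cast brass lock box, 130 (x) x 180 (y) x 155 mm high, fixed to the counter; origin under the box's centre on the counter, z up. The pedal lever sticks out of its front face (its own -x, at y = 0) and a chute with a tray out of its -y side, to y = -211 mm. 100 mm of free space separates the pedal's tread from the box
- under_tread (a point): point on the counter (z = 0) straight below the centre of the pedal's tread, x = -204 mm, y = 0 of the box. The ribbed steel tread is 50 mm (box x) x 60 mm (box y). It stands on a threaded stem on the lever, set to a different, unmeasured height each time: at rest the tread's top centre lies anywhere from 78 to 114 mm above this point (within 5 mm to the side) and must be found by feel
- pivot_foot (a point): point on the counter straight below the pedal's pivot, which runs along the box's y, 125 mm from the tread's centre. At rest the lever slopes 0.13 rad, tread end up; on its stop 0.13 rad, tread end down: the tread sinks 33 mm, nearly straight down
- pedal (a joint): pedal angle (rad): 0 at rest (up), 0.26 pressed down on its stop, whatever the stem's height. A spring and the lid's weight push the tread up with about 3 to 6 N at rest, less (0 to 3 N) while the freed weight still leans on the gate, then 6 to 10 N up to the stop; on the hard stop the force climbs by 10 N or more per mm. Springs back to 0 when let go
- lid (a joint): angle (rad) of the glass lid, linked to the pedal at 2.7 to 1: 0 closed, 0.70 fully up with the pedal on its stop. 100 x 90 mm, hinged along the box's x across the middle of its roof, 155 mm high; its -y end carries a steel gate that holds the weight back until the lid is nearly half up. It rises to under 240 mm above the counter. It snaps shut if the pedal is let go
- weight_mid (a point): centre of the chrome counterweight to dispense, a roller of 44 mm diameter and 48 mm length, axis along the box's x. It starts in the sloping channel inside the box behind the lid's gate, about 65 mm to the -y side of the box's origin; once freed it rolls by itself to the -y side into the tray in about a second
- tray (a point): middle of the floor of the tray at the end of the chute on the box's -y side (60 mm wide, with a cork-faced end wall), 50 mm above the counter, where the weight comes to rest; the weight's centre then lies about 23 mm above this point
- rod: steel pendulum rod, 8 mm thick and 200 mm long with a brass collar, lying flat; origin under its middle, x along it
- case_back: mahogany case back, a flat board 100 x 150 x 10 mm lying down; origin under its centre
- turntable: white ceramic turntable base, a disc 128 mm across and 36 mm high; origin under its centre
- spare_weight: spare tapered chrome counterweight standing upright in the open, 48 mm across and 54 mm high; not part of the job; origin under its centre
- screwdriver: screwdriver lying flat; origin near its middle, underneath
- oil: small amber oil bottle, 44 mm across and 100 mm high, standing; origin under its centre

How it is judged:
By the outcome, as a careful person would: the job done as asked, in the order asked, and still so for the second after the job is handed in, with the robot touching nothing.
It also fails if it takes over 58 s, if anything falls off the work surface, if the arm or the gripper's body presses on something with over 40 N, if the wrist force passes 120 N, or if a joint passes its speed limit or range.

## Working session

There is one attempt and no reset: what is moved stays moved. The work goes in short steps, Python scripts to look and compute and a tool call to move; the robot and the scene stay as the last step left them, time stands still between calls to the robot, and variables do not carry over. Pictures are saved under pics/ and viewed, at most 10 in all, crops included, and the job is handed in when it is done.

Besides the shell and the picture viewer there is one more tool, called after "Call:" in YAML: its name, and indented under it one key for each argument. servo_tool: Moves the arm, as the interface text tells. Shifts and turns lie within -1 to 1; 1 stands for 0.025 m of shift or 45 degrees of turn. Its arguments: {"type":"object","properties":{"steps":{"type":"array","items":{"type":"array","items":{"type":"number"}}},"grip_force":{"type":"number"}},"required":["steps"]}

```bash
mkdir -p pics
python3 - <<'E'
from rig import telemetry, snapshot
import cv2,numpy as np
o=telemetry.get_obs()
print({k:np.round(v,3).tolist() for k,v in o.items()})
for n in("scene","top"):
    s=snapshot(n); np.savez(n,**s); cv2.imwrite(f"pics/{n}.png",cv2.resize(s["pixels"][:,:,::-1],(800,600)))
E
```

```text
{'time_s': 0.0, 'joint_positions': [-1.47, 0.159, 1.598, 0.0, 1.386, -0.21], 'qd': [-0.001, 0.0, -0.0, -0.002, 0.0, 0.001], 'joint_torque': [0.001, -38.557, -32.211, 0.07, 0.038, -0.0], 'ee_pos': [175.76, -546.834, 213.623], 'tcp_rot': [[0.952, 0.306, -0.0], [0.306, -0.952, 0.002], [0.0, -0.002, -1.0]], 'contact_force': [-0.035, -0.927, -0.658], 'torque': [-0.025, 0.016, 0.011], 'grip_force': 0.0, 'width': 92.107}
```

View pics/scene.png

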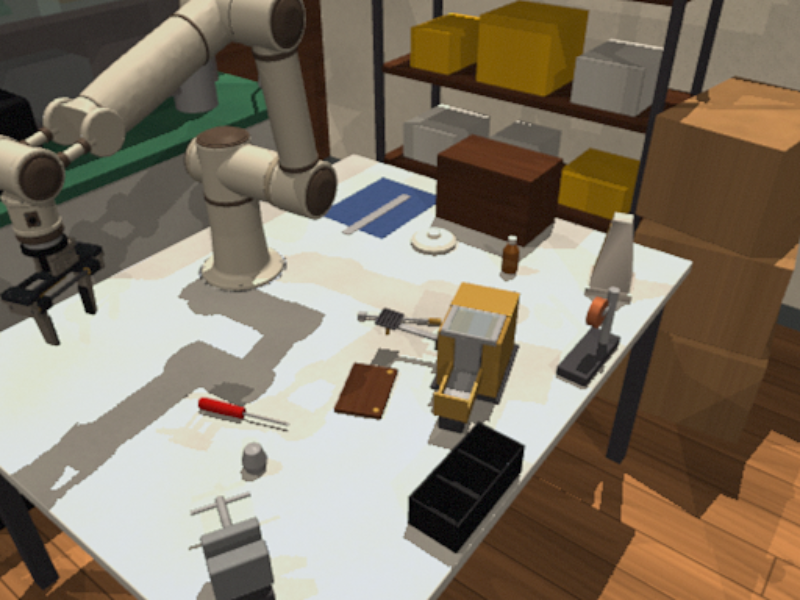

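View pics/top.png

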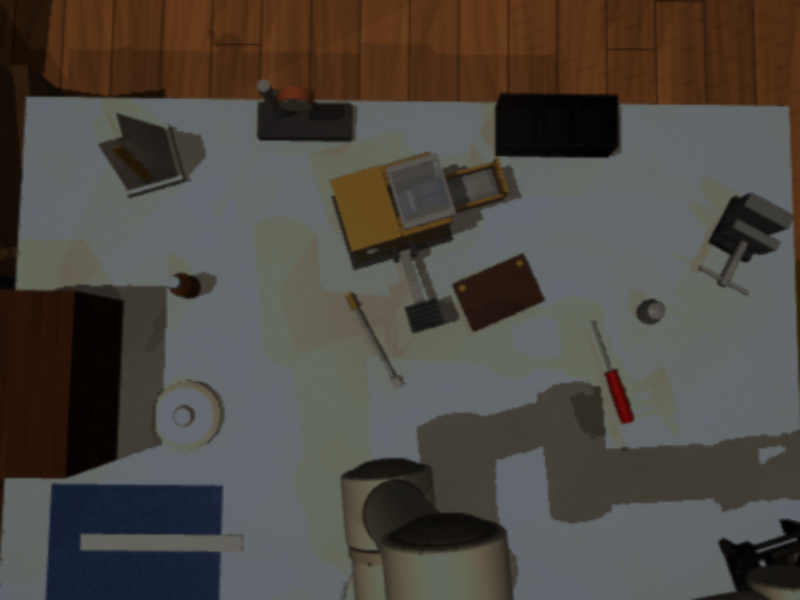

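The overhead picture shows the pedal tread at about (426,315), the box roof around (390,205), and the tray at (480,183). The rod lies left of the pedal at about (375,338) and the case back to its right at (498,292). Next I'll turn these into world positions.

```bash
cat > m.py <<'E'
import numpy as np
def pt(s,u,v,h=1,px=None):
    z=s["depth"]; 
    uu,vv=int(round(u)),int(round(v))
    d=z[vv-h:vv+h+1,uu-h:uu+h+1]; d=np.median(d[d>0])
    c=np.array([(u-s["cx"])/s["fx"]*d,(v-s["cy"])/s["fy"]*d,d])
    return s["R"].T@(c-s["t"])
E
python3 - <<'E'
from m import *; import cv2
s=dict(np.load("top.npz")); k=.64
for n,u,v in [("tread",426,315),("tl",408,306),("tr",436,299),("bl",413,331),("br",444,326),("lever",410,270),("roofA",333,180),("roofB",357,252),("roofFR",449,222),("roofBR",434,155),("collar",398,380),("rodend",352,300),("traytip",500,180),("board",498,292),("boardcorner",455,290)]:
    print(n,pt(s,u*k,v*k).round(0))
cv2.imwrite("pics/c.png",cv2.resize(s["pixels"][80:260,200:360,::-1],None,fx=3.3,fy=3.3,interpolation=cv2.INTER_CUBIC)*1)
E
```

```text
tread [522. -37.  85.]
tl [538.  -4.  83.]
tr [558. -58.   5.]
bl [496. -15.   2.]
br [506. -74.   0.]
lever [606.  -8.  62.]
roofA [748. 127. 154.]
roofB [627.  85. 132.]
roofFR [678. -73. 148.]
roofBR [791. -46. 164.]
collar [404.  12.  15.]
rodend [553. 101.  15.]
traytip [ 768. -169.   90.]
board [ 572. -176.    9.]
boardcorner [575. -95.   4.]
```

View pics/c.png

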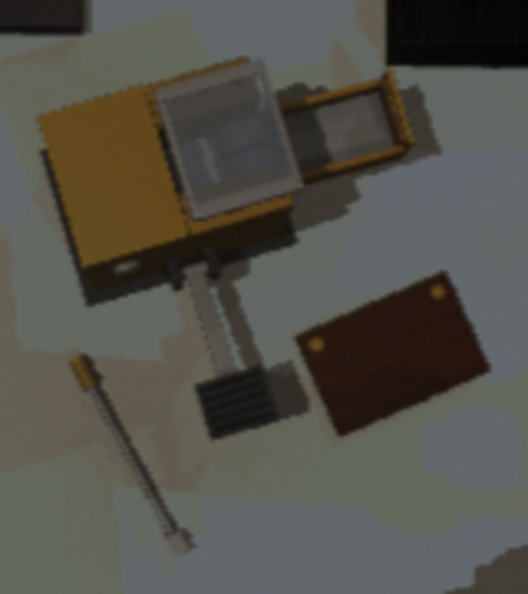

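The crop shows the tread's corners at about (197,385), (263,366), (278,417) and (212,438), with the box at a yaw of about 16-18°. I'll fit the tread and the roof from depth.

Run:
```python
from m import *; import cv2
s=dict(np.load("top.npz"))
v,u=np.mgrid[80:260,200:360]; d=s["depth"][80:260,200:360]
P=(np.stack([(u-s["cx"])/s["fx"]*d,(v-s["cy"])/s["fy"]*d,d],-1)-s["t"])@s["R"]
P=P[d>0]
def f(m):
    q=P[m]; r=cv2.minAreaRect(q[:,:2].astype(np.float32)); print(len(q),r,np.median(q,0).round(1)); return q
z=P[:,2];near=np.hypot(P[:,0]-522,P[:,1]+37)<55
q=f(near&(z>70)&(z<125)); print(np.percentile(q[:,2],[5,50,95]))
f((z>140)&(z<175))
# exact top-plane unprojection of crop pixels
def pl(u,v,h):
    u=200+u/3.3;v=80+v/3.3
    r=s["R"].T@np.array([(u-s["cx"])/s["fx"],(v-s["cy"])/s["fy"],1]);c=-s["R"].T@s["t"]
    return (c+r*(h-c[2])/r[2])[:2].round(0)
for h in(85,100): print(h,[pl(*p,h) for p in[(197,385),(263,366),(278,417),(212,438)]])
print([pl(*p,155) for p in [(38,115),(85,268),(292,207)]])
```

```text
396 ((533.7706909179688, -29.57931900024414), (73.1331558227539, 59.68258285522461), 17.648223876953125) [523.4 -32.2  85.4]
[78.17071035 85.35470395 90.67723144]
3357 ((715.779296875, 22.88861846923828), (131.55435180664062, 189.4192657470703), 17.541473388671875) [713.4  24.3 156.7]
85 [array([535.,  -0.]), array([552., -56.]), array([509., -69.]), array([491., -14.])]
100 [array([534.,  -0.]), array([551., -56.]), array([508., -68.]), array([490., -13.])]
[array([748., 131.]), array([624.,  91.]), array([675., -75.])]
```

The tread centre is at about (522,-34), z≈85, and the yaw is 17.6°. That agrees with the roof centre, and the tool axes already line up with the box. I need to travel +486 mm in tool x and -382 mm in tool y, with the fingers shut.

Call:
servo_tool:
  steps:
    - [0.97,-0.765,0,0,1]
    - [0.97,-0.765,0,0,1]
    - [0.97,-0.765,0,0,1]
    - [0.97,-0.765,0,0,1]
    - [0.97,-0.765,0,0,1]
    - [0.97,-0.765,0,0,1]
    - [0.97,-0.765,0,0,1]
    - [0.97,-0.765,0,0,1]
  grip_force: 20

```text
time_s: 1.1
ee_pos: [314.1, -341.3, 214.2]
tcp_rot: [[0.952, 0.306, -0.0], [0.306, -0.952, 0.001], [-0.0, -0.001, -1.0]]
contact_force: [1.1, 0.3, 0.5]
width: 14.0
grip_force: 0.0
```

Call:
servo_tool:
  steps:
    - [0.97,-0.765,0,0,1]
    - [0.97,-0.765,0,0,1]
    - [0.97,-0.765,0,0,1]
    - [0.97,-0.765,0,0,1]
    - [0.97,-0.765,0,0,1]
    - [0.97,-0.765,0,0,1]
    - [0.97,-0.765,0,0,1]
    - [0.97,-0.765,0,0,1]

```text
time_s: 2.1
ee_pos: [451.9, -136.4, 214.2]
tcp_rot: [[0.952, 0.306, -0.001], [0.306, -0.952, 0.0], [-0.001, -0.001, -1.0]]
contact_force: [-0.1, -0.4, -0.3]
width: 0.2
grip_force: 0.0
```

Call:
servo_tool:
  steps:
    - [0.97,-0.765,0,0,1]
    - [0.97,-0.765,0,0,1]
    - [0.97,-0.765,0,0,1]
    - [0.97,-0.765,0,0,1]
    - [0,0,0.8,0,1]
    - [0,0,0.8,0,1]
    - [0,0,0.8,0,1]
    - [0,0,0,0,1]

```text
time_s: 3.1
ee_pos: [519.0, -34.4, 152.6]
tcp_rot: [[0.952, 0.306, -0.004], [0.306, -0.952, 0.001], [-0.004, -0.003, -1.0]]
contact_force: [-0.1, 0.4, 0.5]
width: 0.4
grip_force: 0.0
```

Call:
servo_tool:
  steps:
    - [0.1,0,0.6,0,1]
    - [0,0,0.6,0,1]
    - [0,0,0.4,0,1]
    - [0,0,0.16,0,1]
    - [0,0,0.1,0,1]
    - [0,0,0.1,0,1]
    - [0,0,0.1,0,1]
    - [0,0,0,0,1]

```text
time_s: 4.1
ee_pos: [522.9, -34.2, 103.0]
tcp_rot: [[0.952, 0.306, -0.0], [0.306, -0.952, 0.0], [-0.0, -0.0, -1.0]]
contact_force: [0.4, -0.8, -0.3]
width: 0.2
grip_force: 0.0
```

Call:
servo_tool:
  steps:
    - [0,0,0.08,0,1]
    - [0,0,0.08,0,1]
    - [0,0,0.08,0,1]
    - [0,0,0.08,0,1]
    - [0,0,0.08,0,1]
    - [0,0,0.08,0,1]
    - [0,0,0,0,1]
    - [0,0,0,0,1]

```text
time_s: 5.1
ee_pos: [523.1, -34.2, 91.2]
tcp_rot: [[0.952, 0.306, 0.0], [0.306, -0.952, -0.0], [0.0, 0.0, -1.0]]
contact_force: [0.4, -0.2, -0.6]
width: 0.2
grip_force: 0.0
```

Call:
servo_tool:
  steps:
    - [0,0,0.06,0,1]
    - [0,0,0.06,0,1]
    - [0,0,0.06,0,1]
    - [0,0,0.06,0,1]
    - [0,0,0,0,1]

```text
time_s: 5.72
ee_pos: [522.8, -34.3, 85.4]
tcp_rot: [[0.952, 0.306, -0.001], [0.306, -0.952, -0.0], [-0.001, 0.0, -1.0]]
contact_force: [-1.3, -0.5, 4.5]
width: 0.3
grip_force: 2.0
```

Call:
servo_tool:
  steps:
    - [0,0,0.08,0,1]
    - [0,0,0.08,0,1]
    - [0,0,0.08,0,1]
    - [0,0,0.08,0,1]
    - [0,0,0.08,0,1]
    - [0,0,0.08,0,1]
    - [0,0,0.08,0,1]
    - [0,0,0.08,0,1]

```text
time_s: 6.72
ee_pos: [522.0, -34.7, 69.3]
tcp_rot: [[0.952, 0.306, -0.003], [0.306, -0.952, -0.001], [-0.003, 0.0, -1.0]]
contact_force: [-5.7, -2.1, 8.3]
width: 0.2
grip_force: 4.0
```

Call:
servo_tool:
  steps:
    - [0,0,0.08,0,1]
    - [0,0,0.08,0,1]
    - [0,0,0.08,0,1]
    - [0,0,0.08,0,1]
    - [0,0,0.04,0,1]
    - [0,0,0,0,1]

```text
time_s: 7.48
ee_pos: [521.8, -34.7, 60.3]
tcp_rot: [[0.952, 0.306, -0.003], [0.306, -0.952, -0.001], [-0.003, -0.0, -1.0]]
contact_force: [-6.6, -1.6, 7.2]
width: 0.5
grip_force: 3.9
```

The tread's swing is dragging the tip toward -x, so I'll follow it a little while going on down.

Call:
servo_tool:
  steps:
    - [-0.05,0,0.06,0,1]
    - [-0.05,0,0.06,0,1]
    - [0,0,0.04,0,1]
    - [0,0,0.04,0,1]
    - [0,0,0,0,1]

```text
time_s: 8.1
ee_pos: [521.6, -34.9, 56.3]
tcp_rot: [[0.952, 0.306, 0.002], [0.306, -0.952, -0.0], [0.002, 0.001, -1.0]]
contact_force: [-0.7, -0.0, 8.7]
width: 0.8
grip_force: 4.1
```

Call:
servo_tool:
  steps:
    - [0,0,0.03,0,1]
    - [0,0,0.03,0,1]
    - [0,0,0,0,1]

```text
time_s: 8.48
ee_pos: [521.6, -35.0, 54.8]
tcp_rot: [[0.952, 0.306, 0.002], [0.306, -0.952, -0.0], [0.002, 0.001, -1.0]]
contact_force: [-2.3, 1.7, 8.4]
width: 0.7
grip_force: 4.1
```

Call:
servo_tool:
  steps:
    - [0,0,0.02,0,1]
    - [0,0,0.02,0,1]
    - [0,0,0,0,1]

```text
time_s: 8.85
ee_pos: [521.6, -35.0, 54.2]
tcp_rot: [[0.952, 0.306, 0.002], [0.306, -0.952, -0.0], [0.002, 0.001, -1.0]]
contact_force: [-2.5, 1.6, 10.6]
width: 0.5
grip_force: 5.6
```

Call:
servo_tool:
  steps:
    - [0,0,0.02,0,1]
    - [0,0,0.02,0,1]
    - [0,0,0,0,1]

```text
time_s: 9.22
ee_pos: [521.7, -35.0, 53.9]
tcp_rot: [[0.952, 0.306, 0.002], [0.306, -0.952, -0.0], [0.002, 0.001, -1.0]]
contact_force: [-6.5, 3.0, 17.0]
width: 0.2
grip_force: 8.4
```

The tip is on the stop at 17 N. I'll hold there and look.

Call:
servo_tool:
  steps:
    - [0,0,0,0,1]
    - [0,0,0,0,1]
    - [0,0,0,0,1]
    - [0,0,0,0,1]
    - [0,0,0,0,1]
    - [0,0,0,0,1]
    - [0,0,0,0,1]
    - [0,0,0,0,1]

```text
time_s: 10.22
ee_pos: [521.7, -35.0, 53.9]
tcp_rot: [[0.952, 0.306, 0.002], [0.306, -0.952, -0.0], [0.002, 0.001, -1.0]]
contact_force: [-5.8, 2.0, 16.1]
width: 0.6
grip_force: 8.3
```

Call:
servo_tool:
  steps:
    - [0,0,0,0,1]
    - [0,0,0,0,1]
    - [0,0,0,0,1]
    - [0,0,0,0,1]
    - [0,0,0,0,1]
    - [0,0,0,0,1]

```text
time_s: 10.98
ee_pos: [521.7, -35.0, 53.9]
tcp_rot: [[0.952, 0.306, 0.002], [0.306, -0.952, -0.0], [0.002, 0.001, -1.0]]
contact_force: [-5.1, 1.4, 16.3]
width: 0.9
grip_force: 8.3
```

Run:
```python
from rig import snapshot
import cv2
a=cv2.resize(snapshot("scene")["pixels"][160:290,220:350,::-1],(400,400),interpolation=cv2.INTER_CUBIC)
b=cv2.resize(snapshot("top")["pixels"][80:240,190:350,::-1],(400,400),interpolation=cv2.INTER_CUBIC)
cv2.imwrite("pics/h.png",cv2.hconcat([a,cv2.convertScaleAbs(b,alpha=1.6)]))
```

```text
(no output)
```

View pics/h.png

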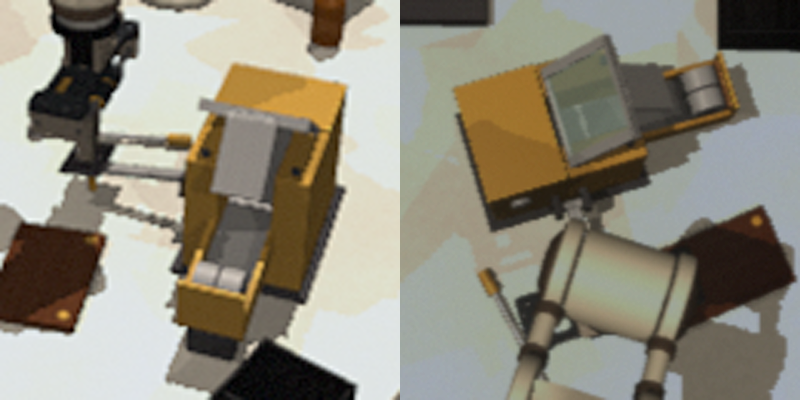

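The weight lies in the tray at (220,272) in the left view and (703,90) in the right, and the lid stands up. Now I'll ease the pedal back at about 1 mm per row.

Call:
servo_tool:
  steps:
    - [0,0,-0.04,0,1]
    - [0,0,-0.04,0,1]
    - [0,0,-0.04,0,1]
    - [0.01,0,-0.04,0,1]
    - [0.01,0,-0.04,0,1]
    - [0.01,0,-0.04,0,1]
    - [0.01,0,-0.04,0,1]
    - [0.01,0,-0.04,0,1]

```text
time_s: 12.08
ee_pos: [521.8, -34.8, 60.4]
tcp_rot: [[0.952, 0.306, -0.0], [0.306, -0.952, -0.001], [-0.001, 0.0, -1.0]]
contact_force: [-4.2, -1.4, 7.0]
width: 0.5
grip_force: 4.0
```

Call:
servo_tool:
  steps:
    - [0.01,0,-0.04,0,1]
    - [0.01,0,-0.04,0,1]
    - [0.01,0,-0.04,0,1]
    - [0.01,0,-0.04,0,1]
    - [0.01,0,-0.04,0,1]
    - [0,0,-0.04,0,1]
    - [0,0,-0.04,0,1]
    - [0,0,-0.04,0,1]

```text
time_s: 13.08
ee_pos: [522.3, -34.6, 68.0]
tcp_rot: [[0.952, 0.306, -0.002], [0.306, -0.952, -0.001], [-0.002, 0.0, -1.0]]
contact_force: [-4.7, -2.3, 7.1]
width: 0.3
grip_force: 3.7
```

Call:
servo_tool:
  steps:
    - [0,0,-0.04,0,1]
    - [0,0,-0.04,0,1]
    - [0,0,-0.04,0,1]
    - [0,0,-0.04,0,1]
    - [0,0,-0.04,0,1]
    - [0,0,-0.04,0,1]
    - [0,0,-0.04,0,1]
    - [0,0,-0.04,0,1]

```text
time_s: 14.08
ee_pos: [523.3, -34.3, 76.3]
tcp_rot: [[0.952, 0.306, 0.0], [0.306, -0.952, -0.0], [0.0, 0.0, -1.0]]
contact_force: [-1.8, -0.6, 5.0]
width: 0.5
grip_force: 2.8
```

Call:
servo_tool:
  steps:
    - [0,0,-0.04,0,1]
    - [0,0,-0.04,0,1]
    - [0,0,-0.04,0,1]
    - [0,0,-0.04,0,1]
    - [0,0,-0.03,0,1]
    - [0,0,-0.03,0,1]
    - [0,0,-0.03,0,1]
    - [0,0,-0.03,0,1]

```text
time_s: 15.08
ee_pos: [524.0, -34.2, 83.1]
tcp_rot: [[0.952, 0.306, 0.002], [0.306, -0.952, -0.0], [0.002, 0.001, -1.0]]
contact_force: [4.0, 1.5, 3.7]
width: 0.5
grip_force: 2.2
```

Call:
servo_tool:
  steps:
    - [0,0,-0.03,0,1]
    - [0,0,-0.03,0,1]
    - [0,0,-0.03,0,1]
    - [0,0,-0.03,0,1]
    - [0,0,-0.03,0,1]
    - [0,0,-0.03,0,1]
    - [0,0,-0.03,0,1]
    - [0,0,-0.03,0,1]

```text
time_s: 16.08
ee_pos: [521.3, -33.9, 87.5]
tcp_rot: [[0.952, 0.306, -0.004], [0.306, -0.952, 0.001], [-0.003, -0.002, -1.0]]
contact_force: [0.1, -0.5, -0.1]
width: 0.4
grip_force: 0.0
```

Call:
servo_tool:
  steps:
    - [0,0,-0.1,0,1]
    - [0,0,-0.3,0,1]
    - [0,0,-0.8,0,1]
    - [0,0,-0.8,0,1]
    - [-0.8,0,-0.8,0,1]
    - [-0.9,0.9,-0.8,0,1]
    - [-0.9,0.9,-0.8,0,1]
    - [-0.9,0.9,-0.8,0,1]

```text
time_s: 17.08
ee_pos: [459.7, -125.9, 219.7]
tcp_rot: [[0.952, 0.306, 0.0], [0.306, -0.952, -0.0], [0.0, 0.0, -1.0]]
contact_force: [-0.2, -1.2, -0.0]
width: 1.0
grip_force: 0.0
```

Call:
servo_tool:
  steps:
    - [-0.9,0.9,0,0,1]
    - [-0.9,0.9,0,0,1]
    - [-0.9,0.9,0,0,1]
    - [0,0.9,0,0,1]
    - [0,0.9,0,0,1]
    - [0,0,0,0,1]
    - [0,0,0,0,1]
    - [0,0,0,0,1]

```text
time_s: 18.08
ee_pos: [430.3, -252.1, 218.7]
tcp_rot: [[0.952, 0.307, -0.0], [0.307, -0.952, 0.0], [-0.0, -0.0, -1.0]]
contact_force: [1.2, 0.6, -0.0]
width: 0.7
grip_force: 0.0
```

Run:
```python
from rig import snapshot
import cv2
a=cv2.resize(snapshot("scene")["pixels"][160:290,220:350,::-1],(400,400),interpolation=cv2.INTER_CUBIC)
b=cv2.resize(snapshot("top")["pixels"][80:240,190:350,::-1],(400,400),interpolation=cv2.INTER_CUBIC)
cv2.imwrite("pics/e.png",cv2.hconcat([a,cv2.convertScaleAbs(b,alpha=1.6)]))
```

```text
(no output)
```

View pics/e.png

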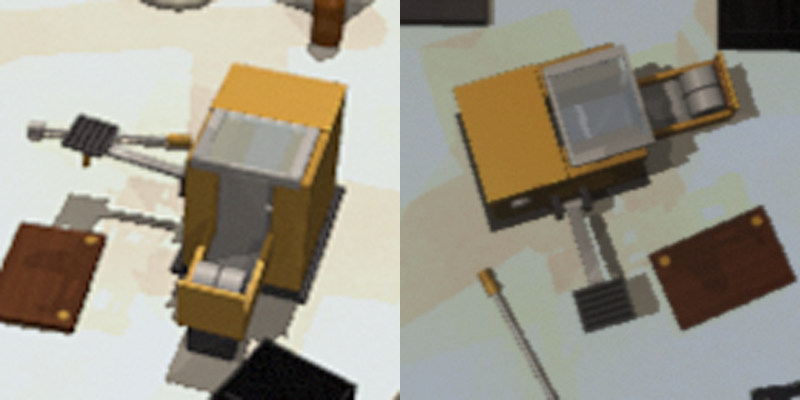

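The lid is closed (around (255,145)), the pedal is back up (90,133), and the weight lies in the tray (220,272). The rod and the board haven't moved.

```bash
python3 -c "
from rig import r
print(r.job_done())"
```

```text
the job is handed in; nothing more can be done
None
```

The chrome counterweight is in the tray, the lid eased shut over about 4.5 s with no sign of a snap, and the arm is clear; the pedal was held on its stop at about 16–17 N for nearly two seconds, and the job was handed in with no verdict returned.

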